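Pack the jar carrier and hold it level over the wheel cradle

ROBOT

A 6-joint arm with a two-finger parallel gripper is mounted at the origin on a cart in front of the work surface, level with it; the furniture and walls round the work are solid. World frame = base frame: x ahead of the robot, y to its left, z up, the work surface at z = 0. Lengths are in mm, angles in rad, forces in N, time in s.
With the tool pointing down it reaches from about 300 to 875 mm from the base axis. Payload 6.4 kg.
Tool frame: the origin (TCP) lies at the very end of the fingers, on their centre line; the grasp point (between the pads) lies tcp_to_grasp behind it (tcp_to_grasp is the distance from the TCP to the grasp point, in mm); z points along the fingers, y is the direction in which the jaws open and shut (so a half turn about z gives the same grasp; the last joint's range is limited). The gripper opens to 88 mm and grips with 3 to 60 N. Pads are 18 mm wide; open, the fingers measure 123 mm over their backs; the gripper's body (75 mm by 187 mm) begins 45 mm behind the grasp point.
Start: joints at [1.031, 0.181, 1.607, -0, 1.354, -0.206], TCP at [188.379, 543.281, 238.714] pointing down, gripper open.
Joint ranges: [-2.99, 2.99], [-0.89, 2.07], [0.3, 2.58], [-1.14, 4.28], [0, 2.63], [-3.12, 3.12]. Speed limits (rad/s): [2.57, 2.57, 3.01, 3.14, 3.14, 3.14].

INTERFACE

Orientations are given as a unit quaternion [w, x, y, z].
In Python, from plant import * gives the robot as it stands. Calls block until the motion is done:
- move_pose(position, orientation): joint-space move of the TCP to a pose.
- line_to(position, rot=None, v=150): straight line of the TCP; rot=None keeps the orientation; v is the mean speed in mm/s.
- move_j(angles): joint-space move.
- open_gripper() and grasp(effort=None): open the fingers fully, or close them until they stop; effort is the grip in N (None keeps the last).
- wait(seconds).
- ik(position, orientation): joint angles nearest the present ones, or None.
- read_state(): the state.
- capture(name): name is "side" or "top" or "wrist"; returns a dict with "pixels" (384x512x3 uint8, blue, green, red), "camera_matrix" (3x3 intrinsics, pixels), "world_from_camera" (4x4, takes a point from camera to world coordinates). Camera axes: x right, y down, z forward; pixel columns grow to the right and rows downward; lengths in mm; the calibration is good to about 2 mm. The wrist camera is an equidistant fisheye: a pixel r from the principal point sees the ray r / f radians off the axis. A picture is of the moment at which its call begins. There is no depth.
A pose or a line that the arm cannot do raises MotionError and nothing moves.
- close_job(): hands the job in, once; it reports no verdict.
The state is a dict: "time": time; "joint_pos": joint angles; "joint_vel": joint speeds; "effort": joint torques, N m; "position": TCP position; "tcp_rot": TCP orientation; "force": force on the tool from outside, world axes, zero at the start; "moment": the same for the moment, N m; "opening": opening from 0.0 (shut) to 1.0 (fully open).
Only numpy, scipy, OpenCV 4.12 (cv2) and the standard library are available. Lean on these libraries where they do the work, as an engineer would, in place of code of your own. Each camera call takes 0.05 s, during which the arm holds its last target.

TASK

Pack the two loose screw-cap jars upright, side by side, into the empty double bay of the wooden carrier while it stands on the table. Then take the carrier by its handle bar at the balance point of the full carrier, which is not the middle of the bar but nearer the two jars you packed, lift it level and bring it over the cradle on the banding wheel, centred on the cradle and in line with it. Finish while still holding it there, level and at rest, 5 to 10 cm clear above the cradle's rails with all three jars in their bays; never tip it, and leave the tools lying about where they are.

Things in the scene. Friction and masses are not known exactly. Their poses are not given: they have to be found in the camera images.
- carrier: Long open wooden carrier, 314 x 75 mm, 380 g empty. Origin: centre of its underside; x along its length toward the double bay, y across, z up. Floor 6 mm thick; bay walls 40 mm high, end and partition walls 8 mm thick, side walls 6 mm. Single bay (inner x = -149 to -86 mm) already holds a jar. At the start it stands on the table, its length across the robot's view, double bay to the robot's left.
- carrier_bay (a point): Centre of the floor of the carrier's empty double bay (x = 89.5, y = 0, z = 6 mm in the carrier's frame, same axes). Inside, the bay is 119 mm along x and 63 mm along y: room for two jars in a row along x with a few mm of play, their centres 29 mm to either side of this point along x; either jar in either place.
- carrier_balance (a point): Balance point of the full carrier (830 g), to 5 mm, in the handle bar (x = 4, y = 0, z = 100 mm in the carrier's frame, same axes): grasp within 18 mm of it along x. The bar runs straight along x from x = -86 to 30 mm, 20 mm wide in y, z = 88 to 112 mm, on two posts as wide as the bar, over an open floor between the bays. The bar's middle is 32 mm from it.
- jar_a: A screw-cap jar, round, 55 mm across the ribbed cap (top 16 mm), 52 mm across the body, 82 mm tall, about 140 g. It stands loose on the table in front of the carrier and has to be packed. Origin: centre of its underside; z up along its axis.
- jar_b: A screw-cap jar, round, 55 mm across the ribbed cap (top 16 mm), 52 mm across the body, 82 mm tall, about 140 g. It stands loose on the table in front of the carrier and has to be packed. Origin: centre of its underside; z up along its axis.
- jar_packed: A screw-cap jar, round, 55 mm across the ribbed cap (top 16 mm), 52 mm across the body, 83 mm tall, about 170 g. It already stands in the carrier's single bay (x = -117 mm in the carrier) and stays there. Origin: centre of its underside; z up along its axis.
- cradle: Fixed wooden cradle on the banding wheel: base board 200 x 100 mm, 12 mm thick, two side rails along its length, tops 34 mm above its underside, 84 mm apart inside. Origin: centre of its underside; x along its length (either end is alike, so the carrier may face either way), z up. Nothing is put into it.
- banding_wheel: Round banding wheel with a plain disc, 306 mm across, its top 38 mm above the table; it does not turn here. Origin: centre of its underside.
- loop_tool: Loop tool, 158 mm long wooden handle with a wire loop. A bystander to leave where it lies. Origin: centre of its underside. 
- tape: Roll of tape, 104 mm across, 25 mm high, at the right front of the table. Beyond it a desk lamp's shade hangs over x = 0.49 to 0.65 m, y = -0.47 to -0.30 m, from z = 0.43 m up: swing the arm past it drawn in. A bystander to leave where it lies. Origin: centre of its underside. 
- wood_rib: Half-round wooden rib, 92 mm long. A bystander to leave where it lies. Origin: centre of its underside. 
- green_pencil: Pencil, 136 mm long. A bystander to leave where it lies. Origin: centre of its underside. 
- needle: Thin metal needle tool, 148 mm long. A bystander to leave where it lies. Origin: centre of its underside. 
There are look-alikes about, which are no part of the job. Leave any turquoise look-alike of the jar_b alone.

How it is judged (in metres and radians):
On the way, in this order (a step that is already met when the one before it is completed fails the run):
1. both loose jars stand in the double bay, let go, with the carrier still on the table (x of jar_a in the frame of carrier between 0.052 and 0.127 m and y of jar_a in the frame of carrier between -0.008 and 0.008 m and z of jar_a in the frame of carrier between -0.002 and 0.014 m and angle between the z axis of each of jar_a, jar_b, jar_packed and the z axis of carrier, either way round below 0.12 rad and x of jar_b in the frame of carrier between 0.052 and 0.127 m and y of jar_b in the frame of carrier between -0.008 and 0.008 m and z of jar_b in the frame of carrier between -0.002 and 0.014 m and x of jar_packed in the frame of carrier between -0.13 and -0.105 m and y of jar_packed in the frame of carrier between -0.008 and 0.008 m and z of jar_packed in the frame of carrier between -0.002 and 0.014 m and height (world z) of carrier below 0.008 m and contact force between the fingers and jar_a below 0.1 N and contact force between the fingers and jar_b below 0.1 N), for 0.2 s.
2. the full carrier is lifted off the table by its handle bar at the balance point (height (world z) of carrier above 0.04 m and contact force between the fingers and carrier above 2 N and x of the grasp point in the frame of carrier_balance between -0.018 and 0.018 m), for 0.2 s.
At the end, for the whole second after the job is handed in: Carrier held by the bar within 18 mm of its balance point, level to 5 deg, at rest, centre within 30 mm of the cradle's in plan, in line to 10 deg, underside 30-130 mm above the rails, touching nothing else; all three jars upright on their bays' floors (x of jar_a in the frame of carrier between 0.052 and 0.127 m and y of jar_a in the frame of carrier between -0.008 and 0.008 m and z of jar_a in the frame of carrier between -0.002 and 0.014 m and angle between the z axis of each of jar_a, jar_b, jar_packed and the z axis of carrier, either way round below 0.12 rad and x of jar_b in the frame of carrier between 0.052 and 0.127 m and y of jar_b in the frame of carrier between -0.008 and 0.008 m and z of jar_b in the frame of carrier between -0.002 and 0.014 m and x of jar_packed in the frame of carrier between -0.13 and -0.105 m and y of jar_packed in the frame of carrier between -0.008 and 0.008 m and z of jar_packed in the frame of carrier between -0.002 and 0.014 m and angle between carrier's own z axis and vertical below 0.09 rad and horizontal distance between carrier and cradle below 0.03 m and angle between the x axis of carrier and the x axis of cradle, either way round below 0.18 rad and z of carrier in the frame of cradle between 0.064 and 0.164 m and x of the grasp point in the frame of carrier_balance between -0.018 and 0.018 m and distance between the grasp point and carrier_balance below 0.035 m and contact force between the fingers and carrier above 2 N and linear speed of carrier below 0.03 m/s and angular speed of carrier below 0.15 rad/s and contact force between carrier and cradle below 0.1 N and contact force between carrier and banding_wheel below 0.1 N); the arm keeps its last pose, push and grip.
It fails at once if the carrier is tipped by more than 20 degrees (angle between carrier's own z axis and vertical above 0.35 rad).
It fails at once if one of the tools lying about (loop tool, tape, rib, pencil, needle tool) is moved by more than 40 mm (distance of any of loop_tool, tape, wood_rib, green_pencil, needle from where it was at the start of the episode above 0.04 m).
It also fails if it takes over 72 s, if anything falls off the work surface, if the arm or the gripper's body presses on something with over 40 N, if the wrist force passes 120 N, or if a joint passes its speed limit or range.

## Working session

There is one attempt and no reset: what is moved stays moved. The work goes in short steps, each a Python script; the robot and the scene stay as the last script left them, time stands still between calls to the robot, and variables do not carry over. Pictures are saved under pics/ and viewed, and the job is handed in when it is done.

```bash
ls; mkdir -p pics; python3 - <<'E'
from plant import *
import cv2
s=read_state();print({k:s[k] for k in('time','position','tcp_rot','opening','force')})
try: print(tcp_to_grasp)
except Exception as e: print(e)
for n in("side","top","wrist"):
    c=capture(n);cv2.imwrite(f"pics/{n}0.png",c["pixels"]);print(n,c["camera_matrix"],c["world_from_camera"])
E
```

```text
pics
{'time': 0.0, 'position': array([188.09669612, 542.81413846, 237.84244462]), 'tcp_rot': array([-3.15219891e-04,  1.66102596e-01,  9.86108110e-01, -7.89531312e-04]), 'opening': 0.9979944928092033, 'force': array([ 0.26161695,  0.66525004, -0.14416784])}
18.700000000000003
side [[404.65245678   0.         252.85387815]
 [  0.         404.65245678 191.54572824]
 [  0.           0.           1.        ]] [[ 8.37574769e-01 -3.50646976e-01  4.18945348e-01  6.51509241e+01]
 [-5.45996894e-01 -5.63741271e-01  6.19744440e-01 -7.49655923e+02]
 [ 1.88652694e-02 -7.47825165e-01 -6.63627625e-01  9.37851645e+02]
 [ 0.00000000e+00  0.00000000e+00  0.00000000e+00  1.00000000e+00]]
top [[478.73522576   0.         268.50535643]
 [  0.         478.73522576 188.56178856]
 [  0.           0.           1.        ]] [[ 2.68974244e-01 -7.97388527e-01  5.40207731e-01 -4.27228480e+02]
 [-9.63075384e-01 -2.15809532e-01  1.60972204e-01 -3.05206987e+02]
 [-1.17754112e-02 -5.63558145e-01 -8.25992468e-01  1.65128975e+03]
 [ 0.00000000e+00  0.00000000e+00  0.00000000e+00  1.00000000e+00]]
wrist [[297.31863964   0.         257.73289228]
 [  0.         297.31863964 191.27312958]
 [  0.           0.           1.        ]] [[ 3.27801779e-01  8.98553358e-01  2.91801057e-01  1.12321107e+02]
 [ 9.44745138e-01 -3.11244499e-01 -1.02876075e-01  5.67705597e+02]
 [-1.61816843e-03  3.09400590e-01 -9.50930416e-01  3.85051527e+02]
 [ 0.00000000e+00  0.00000000e+00  0.00000000e+00  1.00000000e+00]]
```

View pics/side0.png

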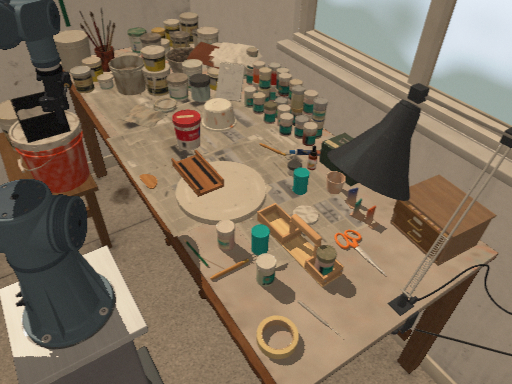

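View pics/top0.png

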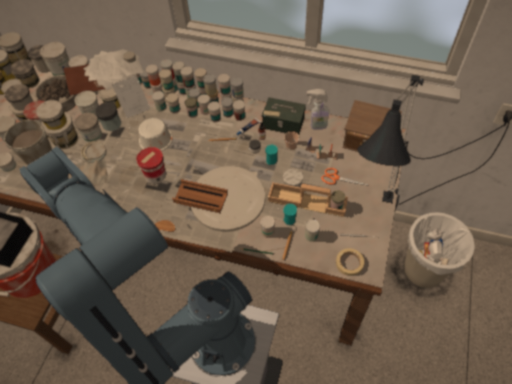

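View pics/wrist0.png

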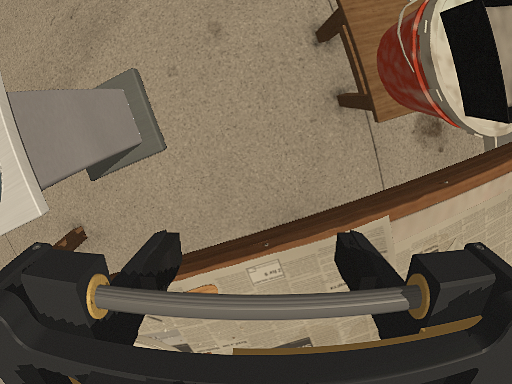

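```bash
python3 - <<'E'
import cv2
a=cv2.imread("pics/side0.png");cv2.imwrite("pics/side0c.png",cv2.resize(a[160:360,170:390],None,fx=3.4,fy=3,interpolation=2))
a=cv2.imread("pics/top0.png");cv2.imwrite("pics/top0c.png",cv2.resize(a[140:280,165:375],None,fx=3.8,fy=3.8,interpolation=2))
E
```

```text
(no output)
```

View pics/side0c.png

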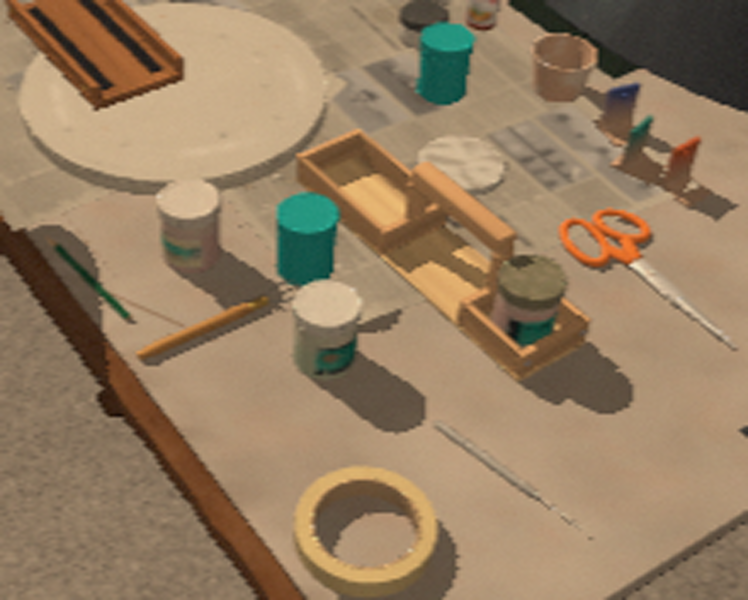

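View pics/top0c.png

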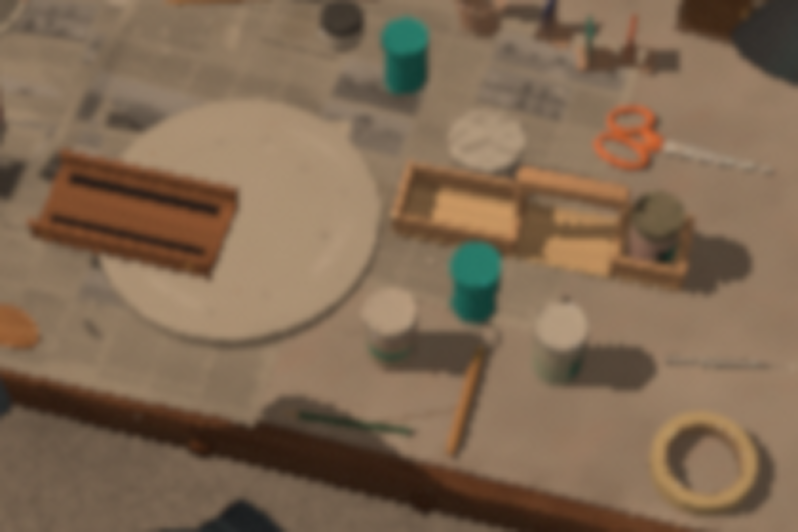

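```bash
cat > h.py <<'E'
from plant import *
import numpy as np, cv2
from scipy.spatial.transform import Rotation as R
def ray(c,u,v,fish=False):
    K=c["camera_matrix"];x=(u-K[0,2])/K[0,0];y=(v-K[1,2])/K[1,1]
    if fish:
        r=np.hypot(x,y);d=np.array([x/r*np.sin(r),y/r*np.sin(r),np.cos(r)]) if r>1e-9 else np.array([0,0,1.])
    else: d=np.array([x,y,1.])
    T=c["world_from_camera"];return T[:3,3],T[:3,:3]@d
def onz(c,u,v,z,fish=False):
    o,d=ray(c,u,v,fish);return (o+d*(z-o[2])/d[2])
def proj(c,p,fish=False):
    T=c["world_from_camera"];q=(np.atleast_2d(p)-T[:3,3])@T[:3,:3];K=c["camera_matrix"]
    if fish:
        rho=np.hypot(q[:,0],q[:,1]);th=np.arctan2(rho,q[:,2]);s=th/np.maximum(rho,1e-9);xy=q[:,:2]*s[:,None]
    else: xy=q[:,:2]/q[:,2:]
    return xy*[K[0,0],K[1,1]]+K[:2,2]
def quat(yaw): # tool down, jaw(y) axis at angle: x axis of tool at yaw
    m=np.array([[np.cos(yaw),np.sin(yaw),0],[np.sin(yaw),-np.cos(yaw),0],[0,0,-1]])
    q=R.from_matrix(m).as_quat();return np.array([q[3],q[0],q[1],q[2]])
E
python3 - <<'E'
from h import *
cs=capture("side");ct=capture("top")
S=lambda u,v:(170+u/3.4,160+v/3)
T=lambda u,v:(165+u/3.8,140+v/3.8)
for n,s,t,z in [("j1",(189,202),(390,312),82),("j2",(327,303),(562,327),82),("tq",(308,214),(476,265),82),("pk",(532,277),(657,213),89),
 ("barL",(421,170),(520,175),112),("barR",(508,240),(630,192),112),("endfar",(360,133),(408,166),46),("endnear",(300,158),(395,220),46),
 ("cr1",(97,105),(211,274),72),("cr2",(183,72),(237,188),72)]:
    print(n,onz(cs,*S(*s),z).round(),onz(ct,*T(*t),z).round())
E
```

```text
j1 [453. -39.  82.] [450. -38.  82.]
j2 [ 483. -203.   82.] [ 478. -207.   82.]
tq [ 530. -106.   82.] [ 526. -107.   82.]
pk [ 635. -271.   89.] [ 631. -272.   89.]
barL [ 627. -132.  112.] [ 625. -128.  112.]
barR [ 632. -241.  112.] [ 634. -241.  112.]
endfar [657.  -8.  46.] [650.  -1.  46.]
endnear [588.  -9.  46.] [580.  -6.  46.]
cr1 [456. 136.  72.] [451. 152.  72.]
cr2 [551. 141.  72.] [558. 160.  72.]
```

```bash
python3 - <<'E'
from h import *
for y in(np.pi/2,-np.pi/2):
    for p in([560,-130,320],[628,-100,250],[628,-160,81],[505,250,200]):
        q=ik(p,quat(y));print(y,p,None if q is None else np.round(q,2))
E
```

```text
1.5707963267948966 [560, -130, 320] [-0.43  0.12  1.51 -0.    1.51 -0.43]
1.5707963267948966 [628, -100, 250] [-0.34  0.31  1.43 -0.    1.4  -0.34]
1.5707963267948966 [628, -160, 81] [-0.43  0.51  1.52 -0.    1.11 -0.43]
1.5707963267948966 [505, 250, 200] [ 0.25  0.19  1.67 -0.    1.27  0.25]
-1.5707963267948966 [560, -130, 320] [-0.43  0.12  1.51 -0.    1.51  2.71]
-1.5707963267948966 [628, -100, 250] [-0.34  0.31  1.43 -0.    1.4   2.8 ]
-1.5707963267948966 [628, -160, 81] [-0.43  0.51  1.52 -0.    1.11  2.71]
-1.5707963267948966 [505, 250, 200] [ 0.25  0.19  1.67 -0.    1.27 -2.89]
```

```bash
python3 - <<'E'
from h import *
import pickle
move_pose([505,170,350],quat(np.pi/2));print(read_state()["time"])
c1=capture("wrist")
move_pose([530,-130,350],quat(np.pi/2));
c2=capture("wrist");print(read_state()["time"],read_state()["position"])
cs=capture("side");ct=capture("top")
pickle.dump([c1,c2,cs,ct],open("v1.pkl","wb"))
for n,c in(("w1",c1),("w2",c2)): cv2.imwrite(f"pics/{n}.png",cv2.resize(c["pixels"],(800,600),interpolation=2))
E
```

```text
2.075
3.325 [ 530.23605181 -128.58690682  350.09383291]
```

View pics/w1.png

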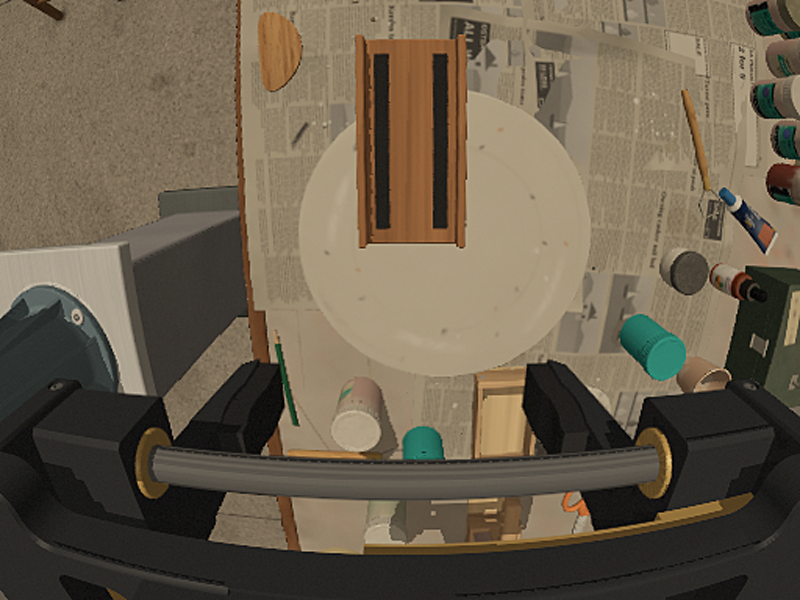

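View pics/w2.png

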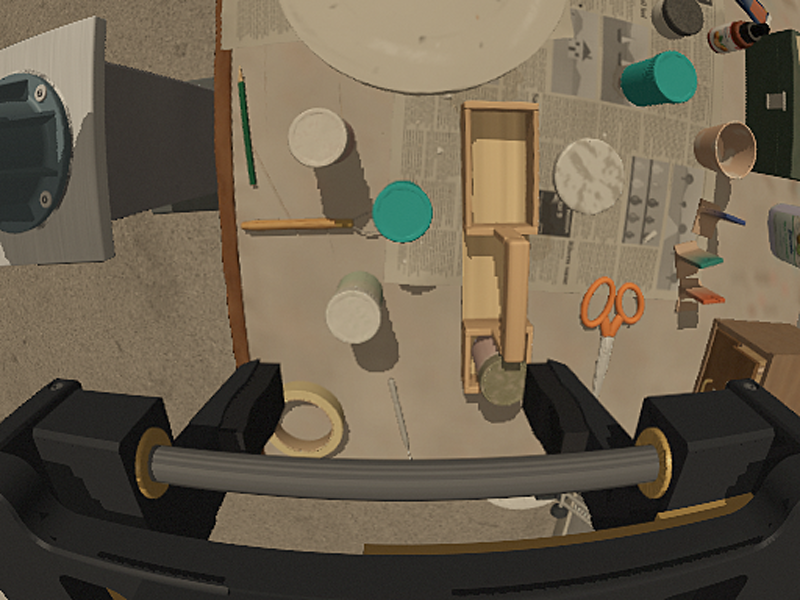

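```bash
python3 - <<'E'
from h import *
import pickle
c1,c2,cs,ct=pickle.load(open("v1.pkl","rb"))
cv2.imwrite("pics/w2a.png",cv2.resize(c2["pixels"][55:265,285:355],None,fx=2.8*1.4,fy=2.8,interpolation=2)[:600])
cv2.imwrite("pics/w2b.png",cv2.resize(c2["pixels"][60:160,285:355],None,fx=6,fy=6,interpolation=2)[:600])
cv2.imwrite("pics/w2c.png",cv2.resize(c2["pixels"][140:240,285:385],None,fx=6,fy=6,interpolation=2)[:600])
cv2.imwrite("pics/w2d.png",cv2.resize(c2["pixels"][60:230,170:290],None,fx=3.5,fy=3.5,interpolation=2)[:600])
cv2.imwrite("pics/w1a.png",cv2.resize(c1["pixels"][15:165,215:315],None,fx=4,fy=4,interpolation=2)[:600])
E
```

```text
(no output)
```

View pics/w2b.png

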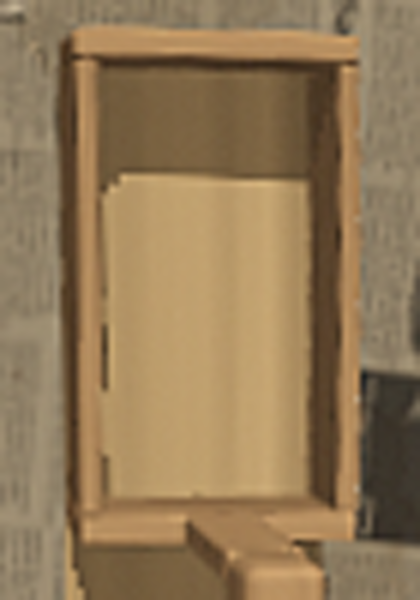

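View pics/w2c.png

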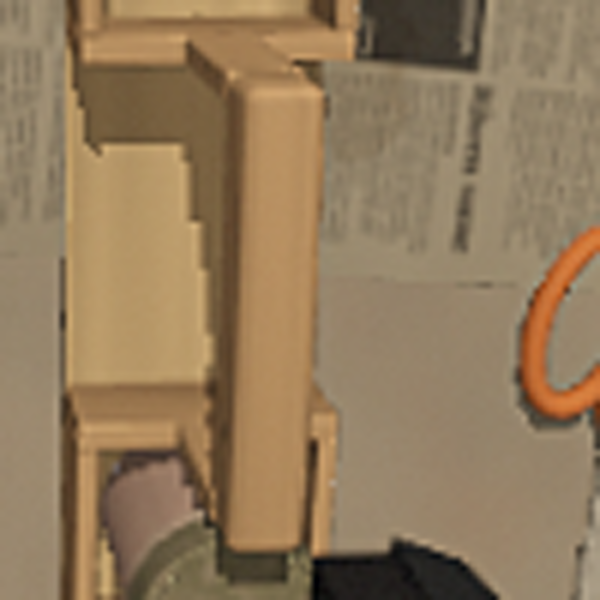

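View pics/w2d.png

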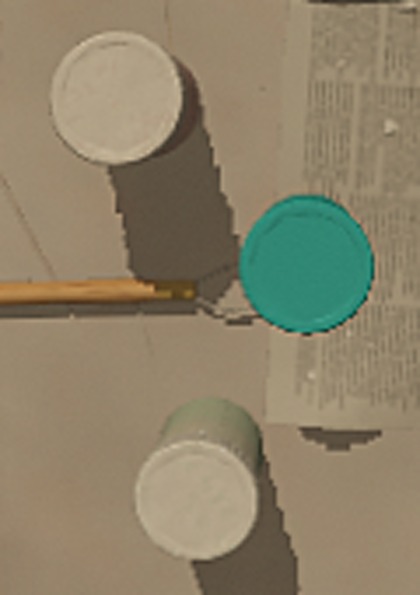

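View pics/w1a.png

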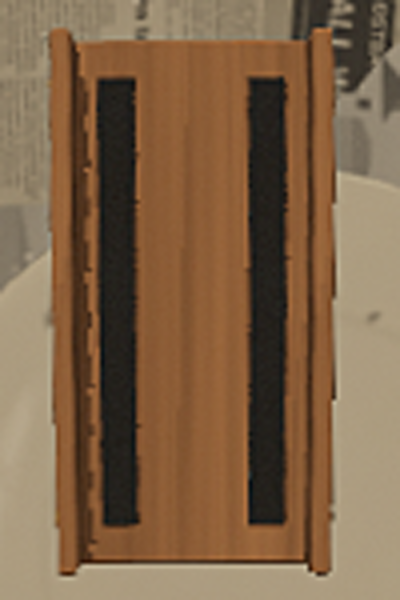

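```bash
python3 - <<'E'
from h import *
import pickle
from scipy.optimize import least_squares
c1,c2,cs,ct=pickle.load(open("v1.pkl","rb"))
b=lambda u,v:(285+u/6,60+v/6); c_=lambda u,v:(285+u/6,140+v/6)
# carrier-frame y: carrier x=+Y world -> carrier y = -X world; image right=+X => carrier y negative
for H in(40,46):
    P=[];U=[]
    def add(p,u):P.append(p);U.append(u)
    add((157,37.5,H),b(73,30));add((157,-37.5,H),b(359,37));add((22,37.5,H),b(83,545));add((22,-37.5,H),b(355,540))
    add((30,10,112),c_(233,85));add((30,-10,112),c_(323,85));add((-86,10,112),c_(228,548));add((-86,-10,112),c_(302,550))
    P=np.array(P,float);U=np.array(U)
    def W(p):
        c,s=np.cos(p[2]),np.sin(p[2]);return np.c_[p[0]+c*P[:,0]-s*P[:,1],p[1]+s*P[:,0]+c*P[:,1],P[:,2]]
    f=lambda p:(proj(c2,W(p),True)-U).ravel()
    r=least_squares(f,[625,-160,1.57]);print(H,r.x[:2].round(1),np.degrees(r.x[2]).round(2),"rms px",np.sqrt(np.mean(r.fun**2)).round(2));print(r.fun.reshape(-1,2).round(1).tolist())
d=lambda u,v:(170+u/3.5,60+v/3.5)
for n,q,s in(("j1",d(117,97),(189,202)),("j2",d(197,500),(327,303)),("tq",d(307,264),(308,214))):
    print(n,onz(c2,*q,82,True).round(1),onz(cs,170+s[0]/3.4,160+s[1]/3,82).round(1))
P4=np.array([onz(c1,215+u/4,15+v/4,72,True) for u,v in((51,30),(331,30),(62,575),(328,573))]);print(P4.round(1),P4.mean(0).round(1))
E
```

```text
40 [ 631.9 -152.7] 91.9 rms px 0.7
[[-0.4, -0.8], [-0.4, -0.7], [-0.8, -0.1], [-0.1, 0.2], [1.5, -0.0], [0.8, -0.2], [-0.8, 1.4], [0.0, 0.4]]
46 [ 631.4 -152.6] 92.15 rms px 0.76
[[-0.7, -1.2], [0.0, -1.3], [-0.6, 0.7], [0.6, 0.7], [1.1, -0.1], [0.4, -0.3], [-0.8, 1.4], [0.0, 0.3]]
j1 [455.2 -34.5  82. ] [453.2 -39.4  82. ]
j2 [ 483.5 -203.3   82. ] [ 483.  -203.5   82. ]
tq [ 530.4 -103.    82. ] [ 530.3 -106.3   82. ]
[[462.4 360.2  72. ]
 [560.7 361.   72. ]
 [464.9 161.2  72. ]
 [562.2 162.3  72. ]] [512.6 261.2  72. ]
```

```bash
python3 - <<'E'
from h import *
import pickle
move_pose([500,-120,280],quat(np.pi/2));wait(0.2)
c=capture("wrist");print(read_state()["time"],read_state()["position"])
pickle.dump(c,open("v2.pkl","wb"))
cv2.imwrite("pics/w3.png",cv2.resize(c["pixels"],(800,600),interpolation=2))
print(proj(c,[[455,-36,82],[483,-203,82]],True)*1.5625)
E
```

```text
4.0833 [ 501.39275822 -120.56086184  281.98856675]
[[338.22092729 145.25779973]
 [378.86580185 353.86956948]]
```

View pics/w3.png

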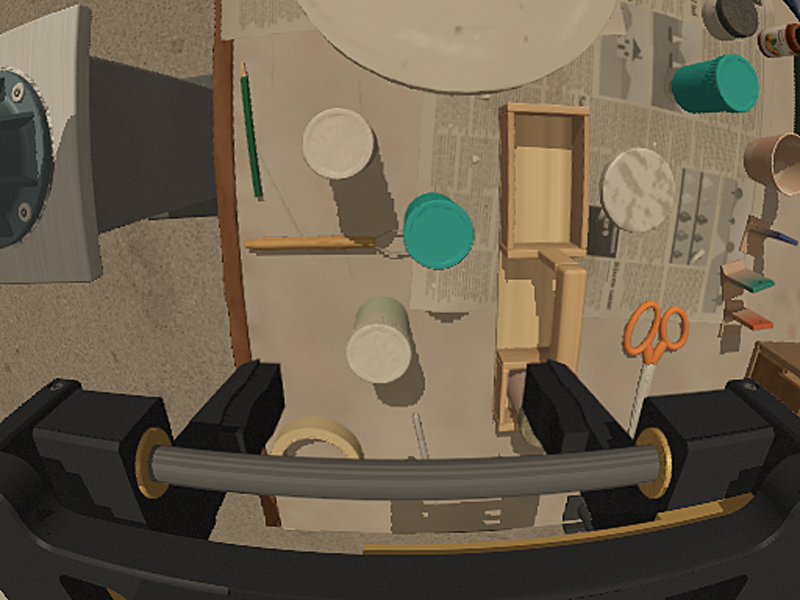

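```bash
cat >> h.py <<'E'
Q=quat(np.pi/2)
def st(m=""):
    s=read_state();print(m,round(s["time"],2),s["position"].round(1),"op",round(s["opening"],3),"F",s["force"].round(1))
E
python3 - <<'E'
from h import *
wait(0.2);st()
move_pose([455,-35.5,150],Q);st()
line_to([455,-35.5,56],v=100);wait(.1);st()
grasp(20);st("g")
line_to([455,-35.5,190],v=150);wait(.1);st("up")
cv2.imwrite("pics/w4.png",capture("wrist")["pixels"]);cv2.imwrite("pics/s4.png",cv2.resize(capture("side")["pixels"][160:360,170:390],None,fx=3,fy=3))
E
```

```text
4.28 [ 500.4 -120.2  280.6] op 0.998 F [-0.3 -0.3 -0.8]
 4.97 [456.4 -36.2 151.3] op 1.0 F [ 0.1 -0.5  0.6]
 6.17 [455.6 -35.7  56.7] op 1.0 F [-1.2  0.3 -0.1]
g 6.78 [454.9 -35.5  56. ] op 0.609 F [-0.3 -0.7  1.3]
up 7.92 [454.2 -35.2 188.8] op 0.608 F [-1.2  0.3 -1.5]
```

View pics/w4.png

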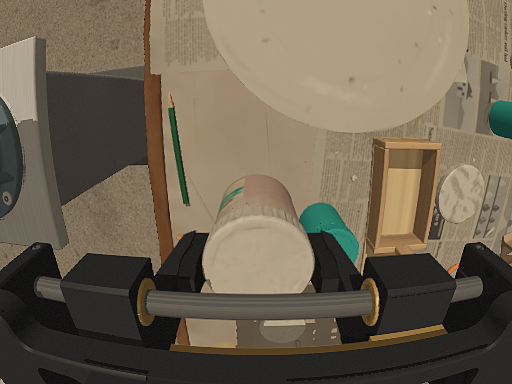

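View pics/s4.png

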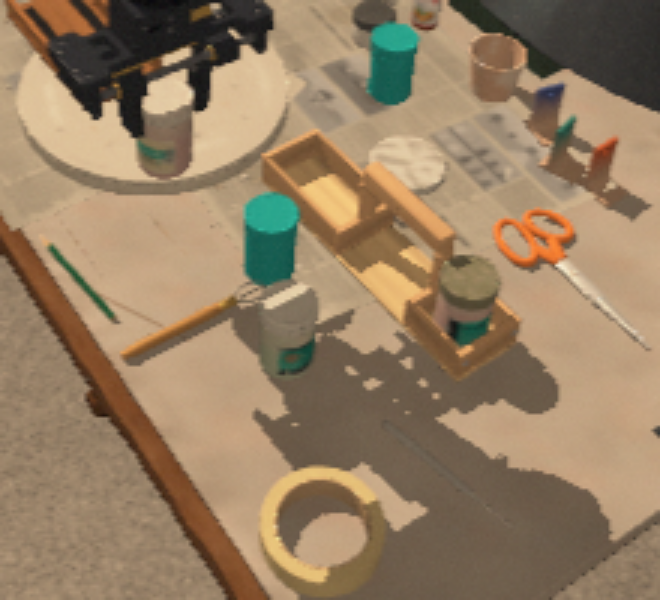

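```bash
python3 - <<'E'
from h import *
X,Y=627.8,-33.3
line_to([X,Y,190],v=200);st()
line_to([X,Y,100],v=120);wait(.15);st("above")
cv2.imwrite("pics/w5.png",capture("wrist")["pixels"]);cv2.imwrite("pics/s5.png",cv2.resize(capture("side")["pixels"][160:360,170:390],None,fx=3,fy=3))
E
```

```text
9.04 [627.  -33.1 189.5] op 0.606 F [ 0.   0.1 -1.6]
above 10.09 [628.6 -33.5 101.2] op 0.612 F [-0.4  0.1 -0.5]
```

View pics/w5.png

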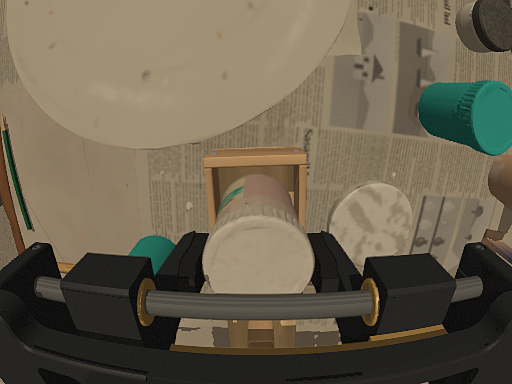

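View pics/s5.png

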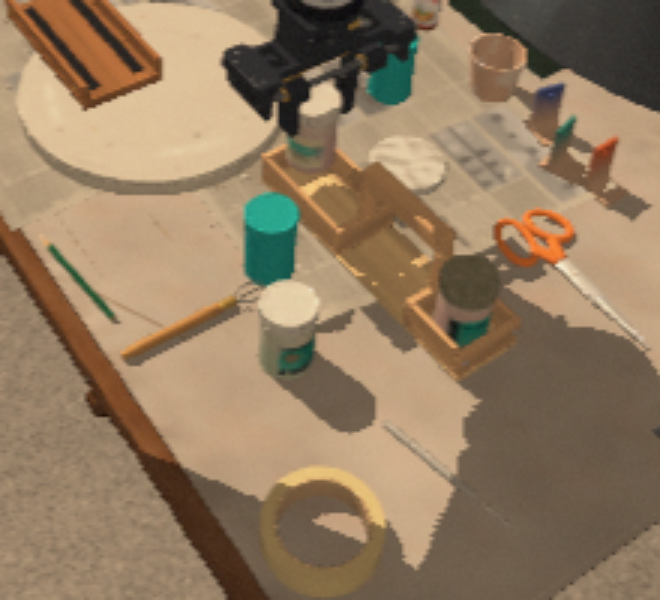

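```bash
python3 - <<'E'
from h import *
X,Y=627.5,-33.3
line_to([X,Y,63],v=60);wait(.15);st("dn")
cv2.imwrite("pics/w6.png",capture("wrist")["pixels"])
E
```

```text
dn 11.11 [627.5 -33.3  62.7] op 0.608 F [-0.2 -0.  -2. ]
```

View pics/w6.png

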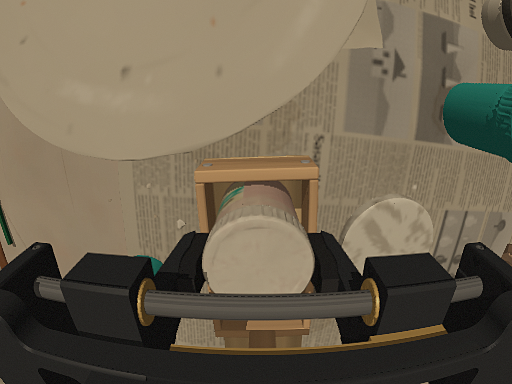

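Jar is inside the bay, centred laterally (caps at ~257 px vs. box 197–318), still hanging about 1 mm off the floor. Release and go for jar 2.

```bash
python3 - <<'E'
from h import *
import pickle
line_to([627.5,-33.3,62],v=30);open_gripper();wait(.1);st("rel")
line_to([627.5,-33.3,190],v=200)
line_to([483,-120,200],v=300);wait(.2)
c=capture("wrist");cs=capture("side");pickle.dump([c,cs],open("v3.pkl","wb"));st()
cv2.imwrite("pics/w7.png",cv2.resize(c["pixels"],(800,600),interpolation=2))
cv2.imwrite("pics/s7.png",cv2.resize(cs["pixels"][160:360,170:390],None,fx=3,fy=3))
print(proj(c,[[483,-203,82]],True)*1.5625)
E
```

```text
rel 12.18 [627.5 -33.3  62. ] op 0.997 F [0.6 0.7 0.2]
 13.98 [ 483.6 -119.4  199.7] op 1.004 F [ 0.6  0.2 -0.1]
[[401.08867065 408.46074194]]
```

View pics/w7.png

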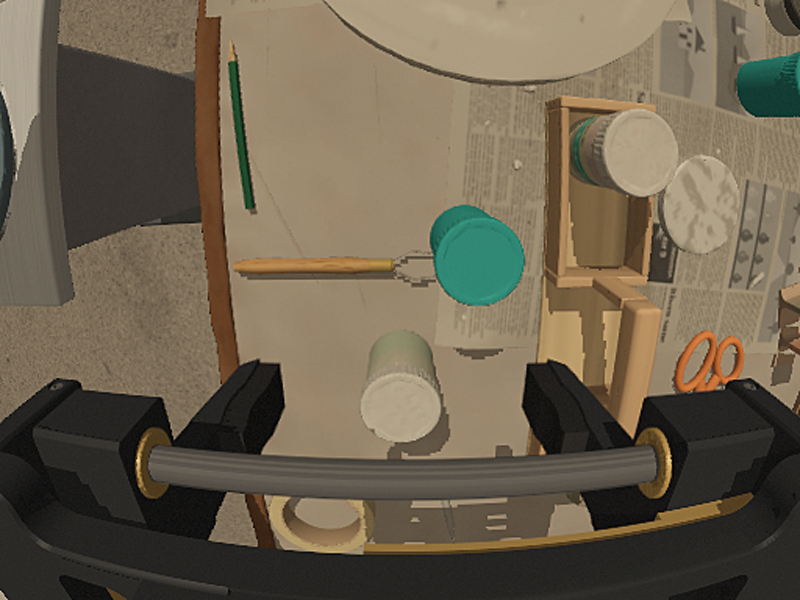

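View pics/s7.png

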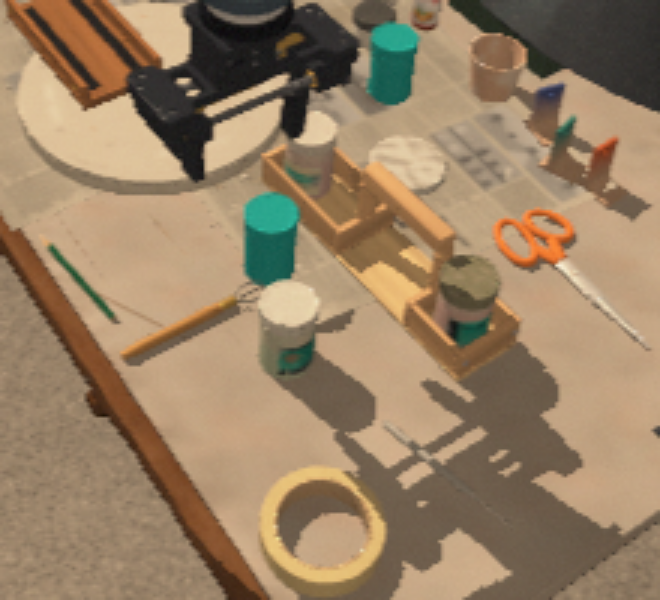

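```bash
python3 - <<'E'
from h import *
import pickle
c,cs=pickle.load(open("v3.pkl","rb"))
print("placed",onz(c,637/1.5625,152/1.5625,88,True).round(1),"j2",onz(c,401/1.5625,406.5/1.5625,82,True).round(1),"tq",onz(c,478/1.5625,260/1.5625,82,True).round(1))
line_to([483,-203,150],v=200);line_to([483,-203,56],v=120);wait(.1);st();grasp(20);st("g")
line_to([483,-203,195],v=180)
line_to([629.8,-91.5,195],v=220);line_to([629.8,-91.5,105],v=140);wait(.15);st("above")
cv2.imwrite("pics/w8.png",capture("wrist")["pixels"]);cv2.imwrite("pics/s8.png",cv2.resize(capture("side")["pixels"][160:360,170:390],None,fx=3,fy=3))
E
```

```text
placed [623.6 -32.4  88. ] j2 [ 482.9 -201.5   82. ] tq [ 528.4 -102.5   82. ]
 15.65 [ 483.7 -203.4   57. ] op 0.995 F [ 0.2 -0.5  0.1]
g 16.27 [ 482.9 -203.    56. ] op 0.608 F [-0.9  0.4  2. ]
above 19.12 [630.7 -91.8 106.5] op 0.61 F [-0.1 -0.8 -1.3]
```

View pics/w8.png

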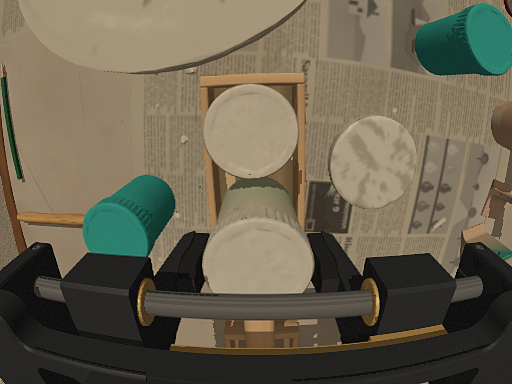

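View pics/s8.png

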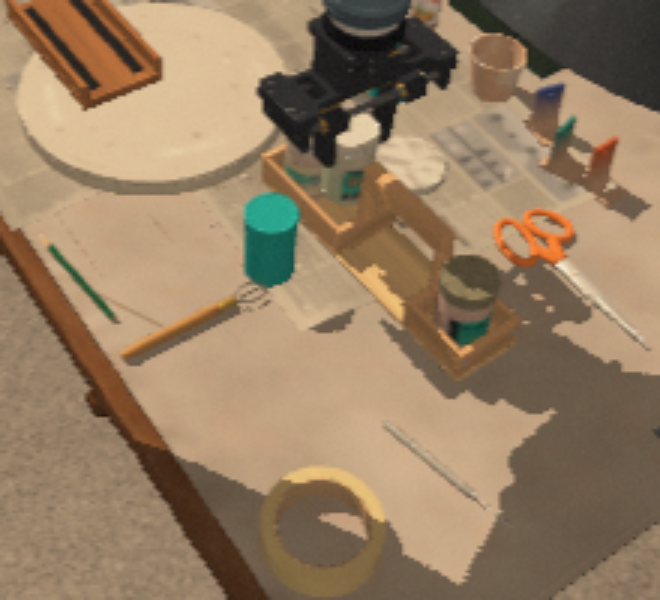

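```bash
python3 - <<'E'
from h import *
c=capture("wrist")
print("placed",onz(c,251,131,88,True).round(1)); 
for u,v in((201,78),(303,75)): print("rim",onz(c,u,v,46,True).round(1),onz(c,u,v,40,True).round(1))
s=read_state();print("held pred",proj(c,[[s["position"][0],s["position"][1],s["position"][2]+26]],True))
E
```

```text
placed [626.8 -31.5  88. ]
rim [591.6   1.7  46. ] [590.4   2.1  40. ]
rim [661.7   3.5  46. ] [662.7   4.   40. ]
held pred [[257.36611543 268.69477006]]
```

```bash
python3 - <<'E'
from h import *
line_to([629.5,-92,62.3],v=60);wait(.15);st("dn")
c=capture("wrist");cv2.imwrite("pics/w9.png",c["pixels"])
E
```

```text
dn 20.28 [629.6 -92.   62. ] op 0.608 F [-0.5 -0.5 -1.4]
```

View pics/w9.png

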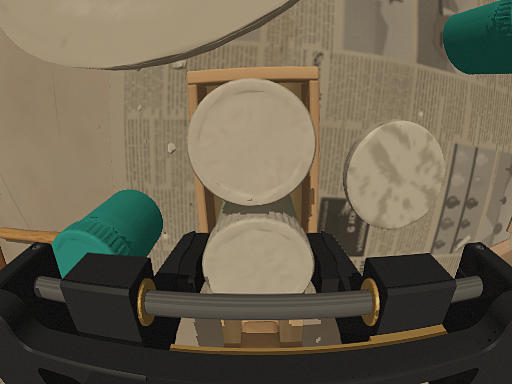

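```bash
python3 - <<'E'
from h import *
import pickle
line_to([629.5,-92,61.8],v=30);open_gripper();wait(.1);st("rel")
line_to([629.5,-92,200],v=200)
line_to([629,-200,300],v=250);wait(.25)
c=capture("wrist");cs=capture("side");ct=capture("top");pickle.dump([c,cs,ct],open("v4.pkl","wb"));st()
cv2.imwrite("pics/w10.png",cv2.resize(c["pixels"],(800,600),interpolation=2))
cv2.imwrite("pics/s10.png",cv2.resize(cs["pixels"][160:360,170:390],None,fx=3,fy=3))
E
```

```text
rel 21.35 [629.5 -92.   61.8] op 0.997 F [-0.4 -0.5 -0.4]
 23.33 [ 629.  -199.3  299.6] op 0.999 F [-0.7  0.8 -0.2]
```

View pics/w10.png

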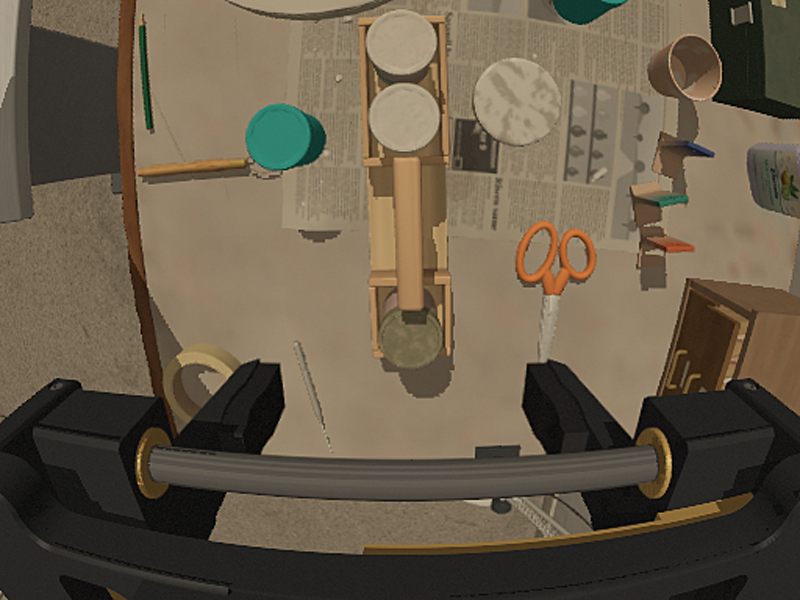

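View pics/s10.png

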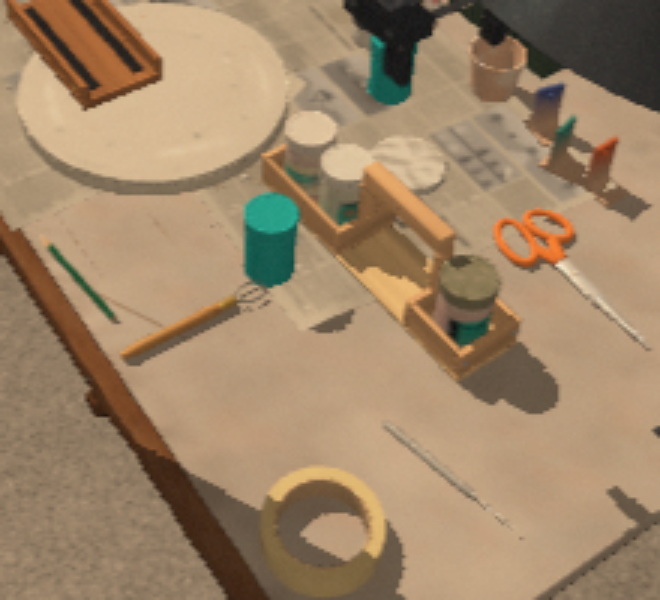

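```bash
python3 - <<'E'
from h import *
import pickle
c,cs,ct=pickle.load(open("v4.pkl","rb"))
o=lambda u,v,z:onz(c,u/1.5625,v/1.5625,z,True)
a=(o(394,158,112)+o(419,158,112))/2;b=(o(397.5,309,112)+o(424,309,112))/2
ang=np.arctan2(*(a-b)[:2][::-1]);print(a.round(1),b.round(1),"len",np.linalg.norm(a-b).round(1),np.degrees(ang).round(2),"width",np.linalg.norm(o(394,158,112)-o(419,158,112)).round(1))
bal=(a+(b-a)*26/116);print("balance",bal.round(1))
d=(a-b)/np.linalg.norm(a-b)
for n,p in(("j1",o(402,43,88)),("j2",o(404.5,118,88)),("pk",o(411,337,89))):
    r=p-bal;print(n,"x",round(float(r[:2]@d[:2])+4,1),"y",round(float(d[0]*r[1]-d[1]*r[0]),1))
E
```

```text
[ 631.2 -123.5  112. ] [ 634.7 -236.5  112. ] len 113.0 91.82 width 17.7
balance [ 632.  -148.8  112. ]
j1 x 119.3 y 0.5
j2 x 60.0 y 0.4
pk x -116.4 y 0.3
```

```bash
python3 - <<'E'
from h import *
import pickle
q=quat(np.radians(91.8))
move_pose([632,-149,150],q);st()
line_to([632,-149,81.5],v=80);wait(.15);st("at")
c=capture("wrist");cv2.imwrite("pics/w11.png",c["pixels"])
grasp(50);wait(.1);st("g")
m0=read_state()["moment"]
line_to([632,-149,93],v=25);wait(.2);st("lift");print(read_state()["moment"]-m0)
c=capture("wrist");cv2.imwrite("pics/w12.png",c["pixels"]);cs=capture("side")
cv2.imwrite("pics/s12.png",cv2.resize(cs["pixels"][160:360,170:390],None,fx=3,fy=3))
E
```

```text
24.01 [ 633.  -149.6  151.5] op 1.002 F [ 0.9 -0.9  1. ]
at 25.17 [ 632.5 -149.2   82.3] op 0.999 F [-0.1  0.7  0.2]
g 26.36 [ 631.6 -149.    81.4] op 0.22 F [-2.7 -0.2  0.8]
lift 27.17 [ 631.9 -148.9   92.8] op 0.224 F [ 0.1 -0.  -8.7]
[ 0.10094663 -0.38651823 -0.02668012]
```

View pics/w12.png

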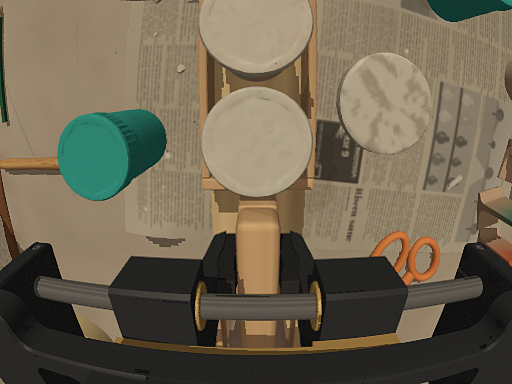

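View pics/s12.png

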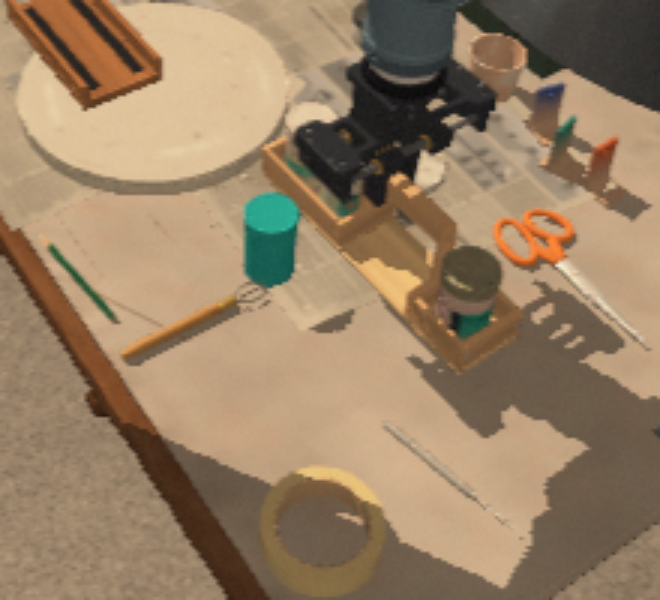

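```bash
python3 - <<'E'
from h import *
line_to([632,-149,150],v=70);wait(.3);st("lift")
c=capture("wrist");cv2.imwrite("pics/w13.png",c["pixels"]);cs=capture("side")
cv2.imwrite("pics/s13.png",cv2.resize(cs["pixels"][140:340,170:390],None,fx=3,fy=3))
E
```

```text
lift 28.53 [ 631.8 -148.9  149.6] op 0.221 F [ 0.1 -0.1 -8.8]
```

View pics/w13.png

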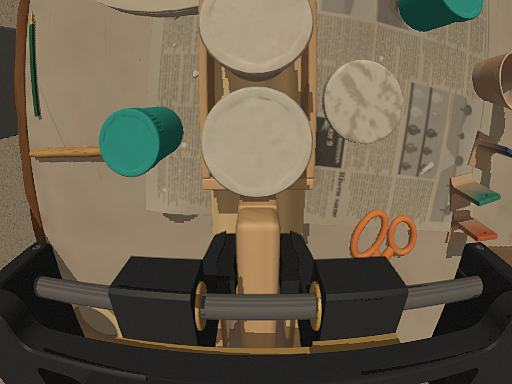

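View pics/s13.png

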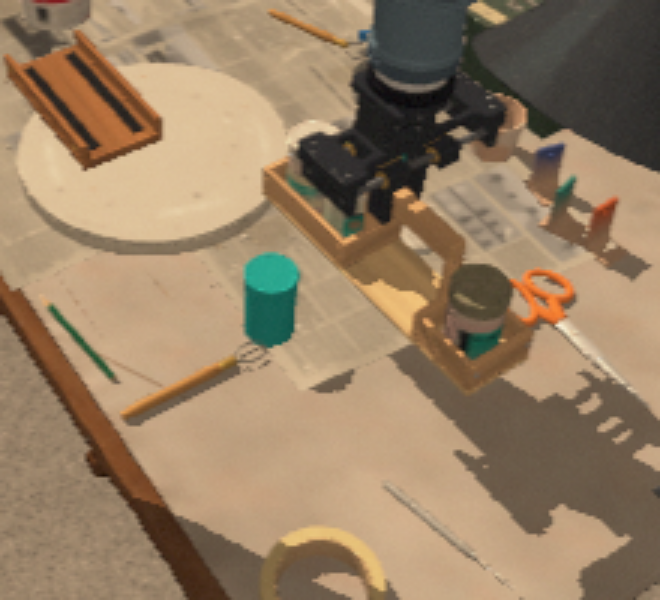

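```bash
python3 - <<'E'
from h import *
import pickle
q=quat(np.radians(91.8));q2=quat(np.radians(90.5))
line_to([632,-149,230],v=100)
line_to([512.6,265.2,230],rot=q2,v=110);wait(.5);st("over")
c=capture("wrist");cs=capture("side");ct=capture("top");pickle.dump([c,cs,ct],open("v5.pkl","wb"))
cv2.imwrite("pics/w14.png",cv2.resize(c["pixels"],(800,600),interpolation=2))
cv2.imwrite("pics/s14.png",cv2.resize(cs["pixels"][60:260,110:330],None,fx=3,fy=3))
cv2.imwrite("pics/t14.png",cv2.resize(ct["pixels"][110:280,140:340],None,fx=3.5,fy=3.5))
E
```

```text
over 34.15 [512.6 265.2 230. ] op 0.221 F [-0.3  0.9 -8.2]
```

View pics/w14.png

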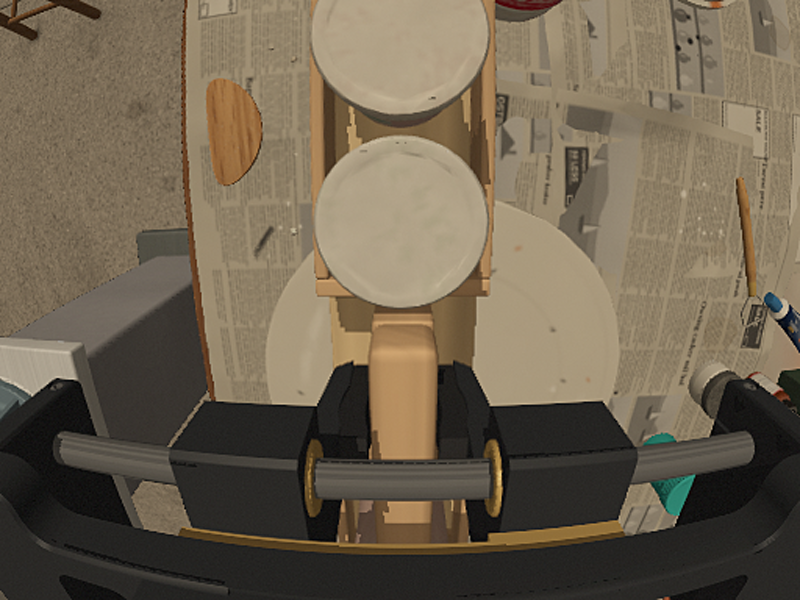

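View pics/s14.png

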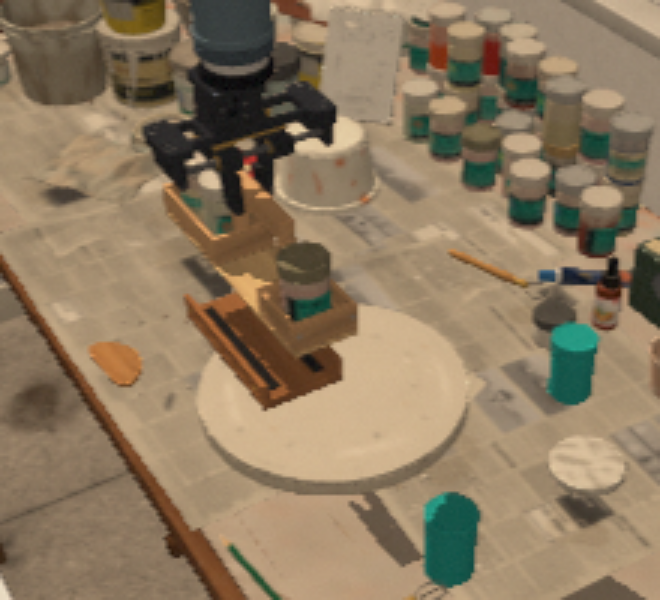

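View pics/t14.png

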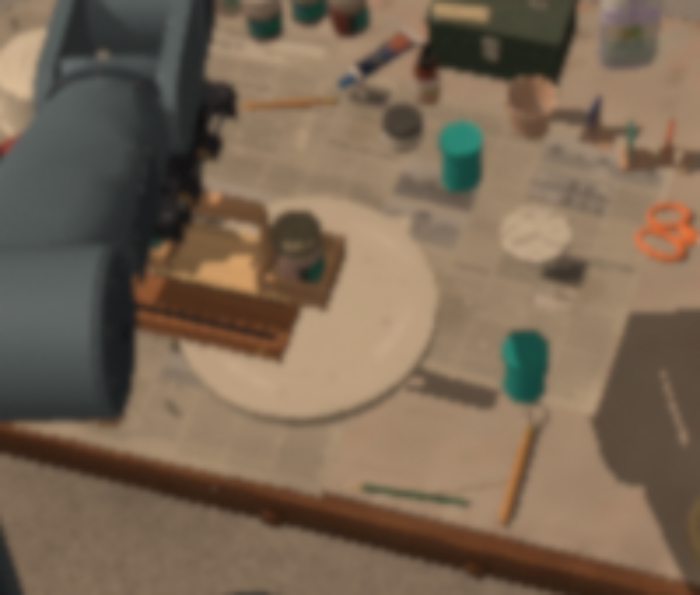

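```bash
python3 - <<'E'
from h import *
import pickle
c,cs,ct=pickle.load(open("v5.pkl","rb"))
img=cv2.resize(cs["pixels"][60:260,110:330],None,fx=3.6,fy=3)
def box(x0,x1,y0,y1,z0,z1,o,yaw,col):
    M=R.from_euler('z',yaw,degrees=True).as_matrix();
    P=np.array([[x,y,z] for x in(x0,x1) for y in(y0,y1) for z in(z0,z1)],float)@M.T+o
    u=((proj(cs,P)-[110,60])*[3.6,3]).round().astype(int)
    for i in range(8):
        for b in(1,2,4):
            if not i&b: cv2.line(img,tuple(map(int,u[i])),tuple(map(int,u[i|b])),col,1)
o=[512.6,261.2,148.6]
box(-157,157,-37.5,37.5,0,46,o,90.5,(0,0,255));box(-86,30,-10,10,88,112,o,90.5,(0,255,0))
box(-100,100,-50,50,0,34,[512.6,261.2,38],90.5,(255,0,0))
cv2.imwrite("pics/ov.png",img)
E
```

```text
(no output)
```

View pics/ov.png

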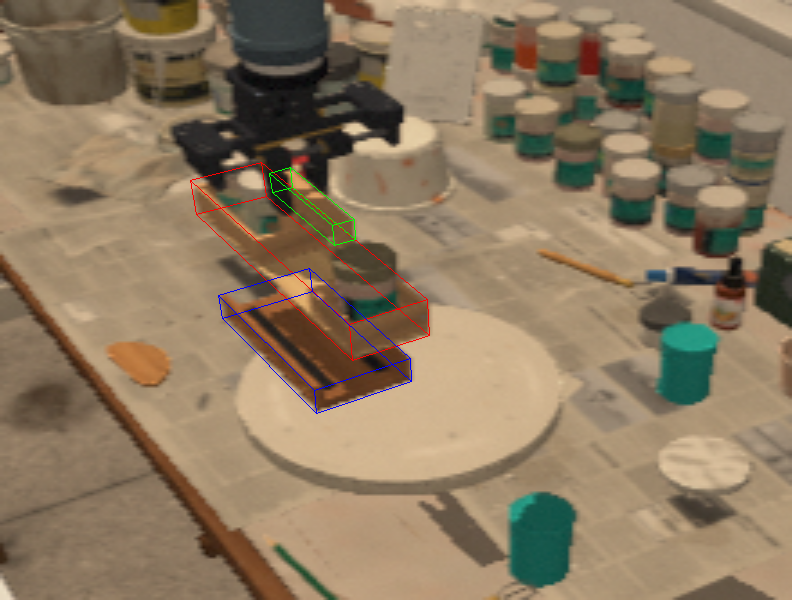

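```bash
python3 - <<'E'
from h import *
s=read_state();print(abs(s["joint_vel"]).max());st()
close_job()
E
```

```text
0.0006793676023399072
 34.3 [512.6 265.2 230. ] op 0.215 F [ 0.4 -1.4 -8.1]
the job is handed in; nothing more can be done
```

I packed both white-capped jars upright into the double bay. I then gripped the bar at the estimated balance point with 50 N, lifted the full carrier level and handed it in held over the cradle at 34.3 s. I left both turquoise look-alikes where they stood.

- **Jars:** just before the lift, the two packed jars sat at x of about 119 and 60 mm in the carrier, within 1 mm of centre across it. In the last wrist picture both still stood upright in their bay. The last side picture shows the third jar upright in its own bay.
- **Carrier over the cradle:** laying the commanded carrier and cradle poses over the last side picture matched both. The carrier looked level and in line, with the rails about 76 mm below. The cradle's position may be a few millimetres off.
- **Grip and rest:** the tool carried about 8.1 N, which is the full carrier's weight, and the joints were at rest. The carrier had not turned in the grip between lifting off and the higher check.
- **Disagreements:** estimates of the carrier's position along its length differed by 1–2 mm. Those of the first jar before it was picked up differed by up to 5 mm. A closer look agreed with the first wrist view, and I used that.

I saw nothing touched or knocked over, but did not measure the bystander tools against where they started.

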